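# Gauge the water reservoir and present the rod for reading

## Task

Take the gauge rod (the one with the round stop collar) off its rest, slide it down the slanted guide tube of the white water reservoir until the collar stops against the tube's mouth, without forcing it, and draw it right out again. Finish while holding it: keep the rod still and level, gripped in the air with its tip over the middle of the round steel dish and about 10 cm above the bench, ready to be read; do not put it down or let go. Leave the spatula beside it on the rest and the bottle where they are.

Things in the scene. Friction and masses are not known exactly. Their poses are not given: they have to be found in the camera images.
- gauge_rod: Gauge rod, loose, 0.12 kg, lying level in one of the rest's lanes (either), axis 50 mm up. Origin: on its axis, centre of the collar's stop face; +x along the axis to the tip, z up. 0 to +105 mm: round steel shaft, 8 mm thick, four dark rings near the tip. 0 to -6: round steel collar, 34 mm across. -6 to -98: black handle, 18 mm wide (y, grip across this), 22 mm high; most of the weight is in it.
- rod_tip (a point): The tip of the gauge rod: 105 mm from its origin along its +x.
- rod_grip (a point): Middle of the gauge rod's handle, on the axis, 52 mm behind its origin (along its -x). Free to grip for about 25 mm to either side; 42 mm from the axis down to the rest's base plate.
- guide_tube: Fixed steel guide tube. Origin: centre of the mouth in its rim plane, 135 mm up. +z: out along the axis, rising 40 deg from level, facing away from the robot within 20 deg; the rod goes in along -z. Mouth 25 mm wide (rim 33 outside), narrows in 14 mm to a 12 mm bore, 120 mm long, open below: only the collar on the rim stops the rod, its origin then at the tube's. Rim 28 mm out from the wall.
- reservoir: White plastic water reservoir, fixed to the bench, a closed box 160 mm (x) by 150 mm (y) by 150 mm high with a grey filler cap, 16 mm high, on top. Origin: centre of its underside. Its +x side carries the guide tube, whose mouth is at (108, 0, 135) mm in this frame.
- rest: Fixed aluminium rest: base plate 190 x 160 mm, 8 thick; two lanes at y = -50 and +50 mm in its frame, each with a fork under the shaft (x = +55) and one under the handle's rear end (x = -89), prongs up to 60 mm above the bench. Rods lie along its +x, tips to +x, roughly towards the robot; lift them straight up. Origin: on the bench between the lanes, level with the collar.
- spatula: Loose steel spatula in the other lane of the rest: the same black handle and 8 mm shaft as the gauge rod, but no collar and a flat blade 20 mm wide, 123 mm from origin to blade end. Origin on its axis, 6 mm in front of the handle; +x to the blade. To be left alone.
- dish: Shallow round steel dish, 140 mm across and 18 mm high, fixed to the bench. Origin: centre of its underside. It stands to the left of the tank and the rest to the right of it, or the other way round.
- reagent_bottle: Bystander: amber bottle, 60 mm across, 110 mm high, loose, standing beyond the work. Origin: centre of its underside.
- tube_rack: Bystander: fixed orange rack with capped tubes, 90 by 125 mm, 99 mm high over the caps, beyond the work. Origin: centre of its underside.
Not all that is in view belongs to the job. What is meant by the rest is not brown, and is the larger of those in its own colour. What is shaped like the gauge_rod but pink is not meant.

How it is judged:
By the outcome, as a careful person would: the job done as asked, in the order asked, and still so for the second after the job is handed in, while the arm keeps its last pose, push and grip.
It also fails if it takes over 54 s, if anything falls off the work surface, if the arm or the gripper's body presses on something with over 40 N, if the wrist force passes 120 N, or if a joint passes its speed limit or range.

## Robot

A 6-joint arm with a two-finger parallel gripper is mounted at the origin on the work surface. World frame = base frame: x ahead of the robot, y to its left, z up, the work surface at z = 0. Lengths are in m, angles in rad, forces in N, time in s.
With the tool pointing down it reaches from about 0.3 to 0.85 m from the base axis. Payload 5.4 kg.
Tool frame: the origin (TCP) lies at the very end of the fingers, on their centre line; the grasp point (between the pads) lies 19 mm behind it (robot.pinch_z is the distance from the TCP to the grasp point, in m); z points along the fingers, y is the line along which they close (so a half turn about z gives the same grasp; the last joint's range is limited). The gripper opens to 85 mm and grips with 20 to 120 N. Pads are 22 mm wide; open, the fingers measure 114 mm over their backs; the gripper's body (76 mm by 85 mm) begins 54 mm behind the grasp point. The pads swing forward as they close: fully open they stand 13 mm farther back than shut.
Start: joints at [1.124, 0.158, 1.597, -0, 1.386, -0.21], TCP at [0.135, 0.559, 0.231] pointing down, gripper open.
Joint ranges: [-2.91, 2.91], [-0.94, 2.29], [0.18, 2.7], [-1.29, 4.43], [0.17, 2.64], [-3, 3]. Speed limits (rad/s): [2.57, 2.57, 3.14, 3.14, 3.14, 3.14].

## Interface

Orientations are given as a rotation vector (axis times angle).
In Python, from workcell import robot gives the robot as it stands.
- The arm moves only by the shell command python3 -m handwheel 'ROWS'. ROWS is JSON, a list of rows, each a list of 7 numbers: the turn, a rotation vector about the tool's x, y, z in rad, then the shift along the tool's x, y, z in m, then the opening, from -1 (shut) to 1 (fully open). A call has 1 to 5 rows; each row shifts and turns the commanded pose from where the row before left it, along the tool's axes as they then stand; what a row does not reach is not made up. A row lasts 1/10 s, in which the tool goes at most 50 mm and 8.59 degrees, less where a joint would pass 70% of its speed; a pose out of reach is approached as far as the arm can. A call with a gripper value outside its range is refused whole. The fingers move at their own pace and stop on an object; the grip force is fixed at half the most. Time passes only in rows, so rows that do not move let the fingers close. It gives the time, the measured TCP pose, the force, the opening and the grip force at its end, in the units of the state.
- robot.get_obs(): the state, without advancing time (a new reading comes with each control period).
- robot.snapshot(name): name is "scene" or "side" or "wrist"; returns (picture, depth): 480x640x3 uint8, blue, green, red; 480x640 float32, m along the optical axis (not along the pixel's ray), 0 where there is no reading.
- robot.camera_info(name): a dict with "fovy" (degrees; the focal length in pixels is half the picture's height over the tangent of half this angle, whatever the lens; pixels are square), "cx", "cy" (the principal point, pixels), "distortion" ([k1, k2, p1, p2, k3] as OpenCV has them; the pictures are not rectified), "R" (3x3) and "t" (3): a world point X has camera coordinates R X + t; the wrist camera has in their place "mount" (4x4, takes a point from camera to tool coordinates, whose origin is the TCP and whose axes are the flange's). Camera axes: x right, y down, z forward; pixel columns grow to the right and rows downward; lengths in m; the calibration is good to about 2 mm. A picture is of the moment at which its call begins: read the wrist's pose just before it. camera_info takes no time and is no camera call.
- robot.sign_off(): hands the job in; it is judged then, once.
Trained networks look in the newest picture that a camera, given by its name, has taken for a name from the list of things; names that differ only in an ending like _2 or _b are one class to them, and where a whole thing is asked for, a point or a joint stands for the part that bears it (a point fixed in the world has none). Each returns a list of dicts, best first, with "conf" (0 to 1); they miss things now and then, are a little off and sometimes report something else, mostly with a low value. They report only what shows in the picture. A call takes as long as a camera call. They do not tell look-alikes from the thing itself.
- robot.look_for(camera, target): "pixel" ([column, row] in pixels, amid what is visible of it).
- robot.tip_of(camera, target): "pixel" ([column, row] in pixels: a listed point, or the origin of a listed thing).
The state is a dict: "time_s": time; "q": joint angles; "qd": joint speeds; "tau": joint torques, N m; "ee_pos": TCP position; "ee_rot": TCP orientation; "contact_force": force on the tool from outside, world axes, zero at the start; "ft_torque": the same for the moment, N m; "finger_gap": finger opening in m; "finger_force": force on a finger pad.
Only numpy, scipy, OpenCV 4.12 (cv2) and the standard library are available. Lean on these libraries where they do the work, as an engineer would, in place of code of your own. Each camera call takes 0.05 s, during which the arm holds its last target. There are 200 camera calls.

## Working session

There is one attempt and no reset: what is moved stays moved. The work goes in short steps, Python scripts to look and compute and a shell command to move; the robot and the scene stay as the last step left them, time stands still between calls to the robot, and variables do not carry over. Pictures are saved under pics/ and viewed, at most 10 in all, crops included, and the job is handed in when it is done.

```bash
mkdir -p pics; ls
cat > h.py <<'E'
import numpy as np, cv2
from scipy.spatial.transform import Rotation as Ro
from workcell import robot
np.set_printoptions(precision=4,suppress=True)
def cam(n):
    c=robot.camera_info(n); f=240/np.tan(np.radians(c['fovy'])/2)
    K=np.array([[f,0,c['cx']],[0,f,c['cy']],[0,0,1]]); D=np.array(c['distortion'],float)
    if 'R' in c: R=np.array(c['R']);t=np.array(c['t'])
    else:
        o=robot.get_obs(); T=np.eye(4);T[:3,:3]=Ro.from_rotvec(o['ee_rot']).as_matrix();T[:3,3]=o['ee_pos']
        M=np.linalg.inv(T@np.array(c['mount']));R=M[:3,:3];t=M[:3,3]
    return K,D,R,t
def ray(C,px):
    K,D,R,t=C; p=cv2.undistortPoints(np.array(px,float).reshape(-1,1,2),K,D).reshape(-1,2)
    d=np.c_[p,np.ones(len(p))]@R; return -R.T@t,d   # d scaled to depth 1
def at_z(C,px,z):
    o,d=ray(C,px); return o+d*((z-o[2])/d[:,2])[:,None]
def at_depth(C,px,dep):
    o,d=ray(C,px); return o+d*np.asarray(dep).reshape(-1,1)
def proj(C,X):
    K,D,R,t=C; return cv2.projectPoints(np.array(X,float).reshape(-1,3),cv2.Rodrigues(R)[0],t,K,D)[0].reshape(-1,2)
E
python3 - <<'E'
from h import *
for n in ['scene','side']:
    im,d=robot.snapshot(n); cv2.imwrite(f'pics/{n}.png',im); np.savez(f'{n}.npz',im=im,d=d)
    C=cam(n); print(n,-C[2].T@C[3],C[1],C[0][0,0])
    for t in ['gauge_rod','rest','guide_tube','dish','spatula','reagent_bottle','tube_rack','reservoir']:
        for f in ['look_for','tip_of']:
            print(t,f,[(np.round(r['pixel']).tolist(),round(r['conf'],2)) for r in getattr(robot,f)(n,t)])
print(robot.get_obs()['time_s'],robot.get_obs()['ee_rot'])
E
```

```text
pics
scene [ 1.1154 -0.3494  1.0783] [-0.1967  0.      0.      0.      0.    ] 609.1694759125097
gauge_rod look_for [([480.0, 291.0], 0.65), ([406.0, 197.0], 0.62)]
gauge_rod tip_of [([469.0, 280.0], 0.62)]
rest look_for [([423.0, 151.0], 0.89), ([386.0, 217.0], 0.68), ([314.0, 146.0], 0.63), ([404.0, 197.0], 0.52)]
rest tip_of [([380.0, 216.0], 0.89), ([311.0, 147.0], 0.71), ([422.0, 149.0], 0.61)]
guide_tube look_for [([243.0, 245.0], 0.74)]
guide_tube tip_of [([244.0, 245.0], 0.64), ([153.0, 352.0], 0.44)]
dish look_for [([151.0, 349.0], 0.74)]
dish tip_of []
spatula look_for [([377.0, 225.0], 0.9)]
spatula tip_of [([367.0, 216.0], 0.71)]
reagent_bottle look_for [([393.0, 348.0], 0.76)]
reagent_bottle tip_of [([392.0, 356.0], 0.7), ([394.0, 192.0], 0.15)]
tube_rack look_for [([340.0, 397.0], 0.81)]
tube_rack tip_of [([340.0, 402.0], 0.76)]
reservoir look_for [([233.0, 225.0], 0.93)]
reservoir tip_of [([240.0, 248.0], 0.69)]
side [ 0.1851 -0.8696  0.793 ] [-0.1205  0.      0.      0.      0.    ] 519.5901380220158
gauge_rod look_for [([286.0, 217.0], 0.76), ([379.0, 213.0], 0.73)]
gauge_rod tip_of [([367.0, 216.0], 0.74), ([272.0, 221.0], 0.56)]
rest look_for [([237.0, 211.0], 0.95), ([293.0, 242.0], 0.64)]
rest tip_of [([238.0, 211.0], 0.97), ([183.0, 258.0], 0.82), ([290.0, 217.0], 0.21)]
guide_tube look_for [([313.0, 280.0], 0.53)]
guide_tube tip_of [([317.0, 277.0], 0.56)]
dish look_for [([363.0, 398.0], 0.93), ([291.0, 242.0], 0.31)]
dish tip_of [([364.0, 408.0], 0.63)]
spatula look_for [([302.0, 237.0], 0.77)]
spatula tip_of [([294.0, 237.0], 0.64)]
reagent_bottle look_for [([413.0, 251.0], 0.92)]
reagent_bottle tip_of [([412.0, 266.0], 0.58)]
tube_rack look_for [([446.0, 286.0], 0.89)]
tube_rack tip_of [([445.0, 300.0], 0.77)]
reservoir look_for [([265.0, 303.0], 0.64)]
reservoir tip_of [([270.0, 325.0], 0.91), ([277.0, 221.0], 0.27)]
1.7 [-0.3711 -3.1196  0.    ]
```

View pics/scene.png

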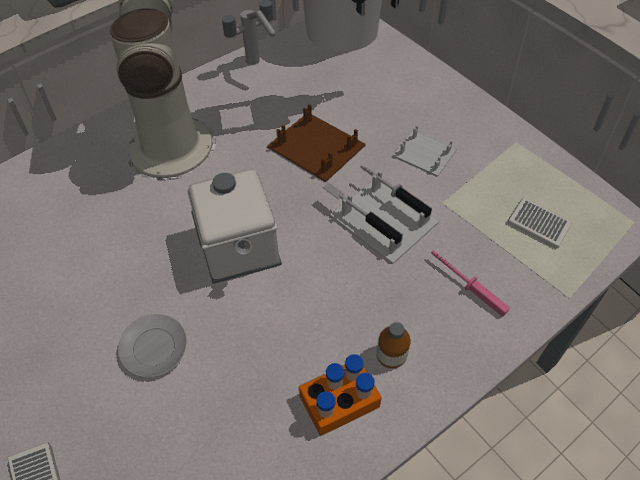

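View pics/side.png

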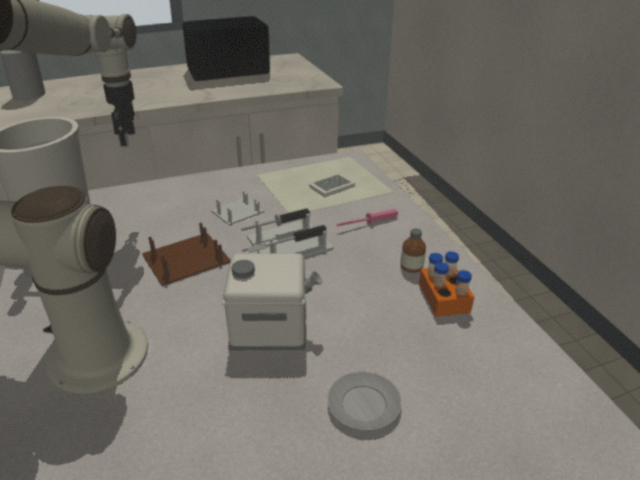

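Candidates for the gauge rod, in scene pixels:
- Upper black-handled tool at (406,197), which seems to have a collar.
- Lower black-handled tool at (377,225), which seems to be the spatula.
- Pink look-alike at (480,291), excluded by the description.

Candidates for the rest are the brown one at (314,146), the small grey one at (423,151) and the large grey one at (386,217). I choose the large grey one. I'll check both choices in a close crop.

Run:
```python
from h import *
z=np.load('scene.npz'); im,d=z['im'],z['d']
cv2.imwrite('pics/crop.png',cv2.resize(im[140:280,160:450],None,fx=2.75,fy=2.75,interpolation=cv2.INTER_CUBIC))
C=cam('scene')
vv,uu=np.mgrid[0:480,0:640]
P=at_depth(C,np.c_[uu.ravel(),vv.ravel()],d.ravel()).reshape(480,640,3); P[d==0]=np.nan
np.save('P.npy',P)
g=im.max(2)
# dark handles
m=(g<50)&(P[...,2]>.03)&(P[...,2]<.09); m[:, :340]=0;m[:150]=0;m[260:]=0;m[:,445:]=0
n,l,s,c=cv2.connectedComponentsWithStats(m.astype(np.uint8))
for i in range(1,n):
    if s[i,4]>60:
        p=P[l==i]; q=p[:,:2]-np.median(p[:,:2],0); w=np.linalg.svd(q,full_matrices=False)[2][0]
        a=q@w; print('handle',c[i],s[i,4],np.nanmedian(p,0),w,np.degrees(np.arctan2(w[1],w[0])),np.percentile(a,[1,99]),np.percentile(p[:,2],[5,50,95]))
# reservoir top, dish
m=(abs(P[...,2]-.15)<.004); m[:,300:]=0; m[:150]=0
n,l,s,c=cv2.connectedComponentsWithStats(m.astype(np.uint8)); i=1+s[1:,4].argmax()
p=P[l==i]; r=cv2.minAreaRect((p[:,:2]*1000).astype(np.float32)); print('restop',r,s[i,4], cv2.boxPoints(r))
m=(P[...,2]>.010)&(P[...,2]<.03); m[:300]=0;m[:,:100]=0;m[:,210:]=0;m[390:]=0
p=P[m]; print('dish',cv2.minEnclosingCircle((p[:,:2]*1000).astype(np.float32)),m.sum())
for nm,px in [('tube',(243,245)),('bottle',(396,330)),('rack',(340,380)),('cap',(224,183))]:
    print(nm,P[px[1],px[0]])
# triangulate tube
S=cam('side')
A=[];b=[]
for CC,px in((C,(243.5,245)),(S,(315,278))):
    o,dd=ray(CC,[px]);dd=dd[0]/np.linalg.norm(dd);M=np.eye(3)-np.outer(dd,dd);A.append(M);b.append(M@o)
print('tri',np.linalg.lstsq(np.vstack(A),np.hstack(b),rcond=None)[:2])
print(robot.camera_info('wrist')['mount'],robot.camera_info('wrist')['fovy'],robot.get_obs()['ee_pos'],robot.pinch_z)
```

```text
handle [412.6582 201.6557] 395 [0.5442 0.3235 0.0564] [0.9895 0.1447] 8.319682299110575 [-0.0465  0.044 ] [0.0416 0.0564 0.0611]
handle [383.1875 227.3822] 416 [0.5595 0.2247 0.0573] [0.9887 0.1498] 8.614854533374915 [-0.0447  0.0442] [0.0419 0.0573 0.0621]
restop ((374.4976806640625, -29.35895538330078), (143.00466918945312, 153.03123474121094), 71.21277618408203) 2966 [[ 279.0311  -72.4095]
 [ 423.909  -121.6939]
 [ 469.9643   13.6916]
 [ 325.0864   62.976 ]]
dish ((483.7088317871094, -300.6059265136719), 71.34700012207031) 1018
tube [ 0.4554 -0.0539  0.1111]
bottle [0.7798 0.0622 0.1088]
rack [ 0.787  -0.0705  0.0863]
cap [ 0.3366 -0.0169  0.1642]
tri (array([ 0.4697, -0.0594,  0.1307]), array([0.]))
[[-0.0009 -0.9568 -0.2908  0.0742]
 [ 1.     -0.0006 -0.0011  0.0012]
 [ 0.0009 -0.2908  0.9568 -0.1422]
 [ 0.      0.      0.      1.    ]] 71.14352744939814 [0.1349 0.5589 0.2313] 0.0187
```

View pics/crop.png

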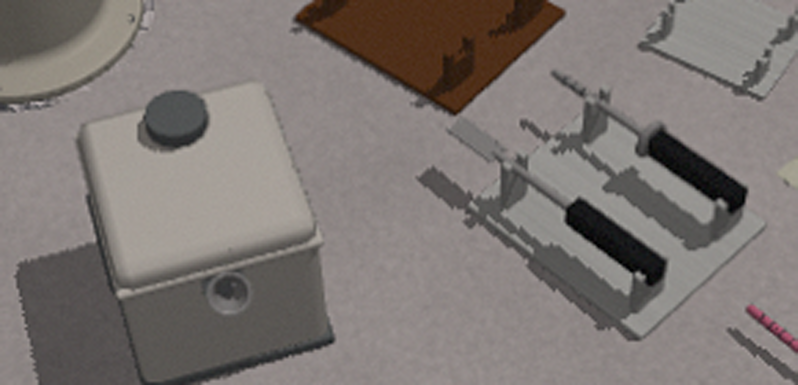

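The crop shows the round collar at crop (650,137), which is scene (396,190), on the upper tool. The lower one has a flat blade at crop (475,140). So the gauge rod is the upper tool, lying in the large aluminium rest. The tube's mouth is at crop (230,293). Next I'll work out the approach.

```bash
cat >> h.py <<'E'
def pose(yaw,pitch=0):
    """tool x = rod +x: yaw (deg) and pitch tip-down (deg); tool z 'down'"""
    y,p=np.radians([yaw,pitch]); h=np.array([np.cos(y),np.sin(y),0]);u=np.array([0,0,1.])
    x=h*np.cos(p)-u*np.sin(p); z=-u*np.cos(p)-h*np.sin(p); return np.c_[x,np.cross(z,x),z]
def plan(p,R,n=1,start=None):
    o=robot.get_obs(); p0,R0=(np.array(o['ee_pos']),Ro.from_rotvec(o['ee_rot']).as_matrix()) if start is None else start
    w=Ro.from_matrix(R0.T@R).as_rotvec()
    S=sum(Ro.from_rotvec(w*k/n).as_matrix() for k in range(n))
    s=np.linalg.solve(S,R0.T@(np.array(p)-p0))
    print('n',n,'row',np.round(w/n,4),np.round(s,4),'| deg',round(np.degrees(np.linalg.norm(w))/n,2),'mm',round(1e3*np.linalg.norm(s),1))
E
python3 - <<'E'
from h import *
plan([.540,.323,.21],pose(188.4),15)
E
```

```text
n 15 row [-0.     -0.     -0.0256] [-0.028  -0.0142  0.0014] | deg 1.46 mm 31.5
```

```bash
for i in 1 2 3; do :; done; python3 -m handwheel '[[0,0,-0.0256,-0.028,-0.0142,0.0014,1],[0,0,-0.0256,-0.028,-0.0142,0.0014,1],[0,0,-0.0256,-0.028,-0.0142,0.0014,1],[0,0,-0.0256,-0.028,-0.0142,0.0014,1],[0,0,-0.0256,-0.028,-0.0142,0.0014,1]]'
python3 -m handwheel '[[0,0,-0.0256,-0.028,-0.0142,0.0014,1],[0,0,-0.0256,-0.028,-0.0142,0.0014,1],[0,0,-0.0256,-0.028,-0.0142,0.0014,1],[0,0,-0.0256,-0.028,-0.0142,0.0014,1],[0,0,-0.0256,-0.028,-0.0142,0.0014,1]]'
python3 -m handwheel '[[0,0,-0.0256,-0.028,-0.0142,0.0014,1],[0,0,-0.0256,-0.028,-0.0142,0.0014,1],[0,0,-0.0256,-0.028,-0.0142,0.0014,1],[0,0,-0.0256,-0.028,-0.0142,0.0014,1],[0,0,-0.0256,-0.028,-0.0142,0.0014,1]]'
python3 -m handwheel '[[0,0,0,0,0,0,1],[0,0,0,0,0,0,1]]'
python3 - <<'E'
from h import *
C=cam('wrist'); im,d=robot.snapshot('wrist'); cv2.imwrite('pics/w1.png',im); np.savez('w1.npz',im=im,d=d)
for t in ['gauge_rod','rod_tip','rod_grip']:
    r=robot.tip_of('wrist',t); print(t,[(x['pixel'],x['conf'],at_z(C,[x['pixel']],.05)[0]) for x in r])
vv,uu=np.mgrid[0:480,0:640]
P=at_depth(C,np.c_[uu.ravel(),vv.ravel()],d.ravel()).reshape(480,640,3);P[d==0]=np.nan
m=(im.max(2)<60)&(P[...,2]>.035)&(P[...,2]<.075)
n,l,s,c=cv2.connectedComponentsWithStats(m.astype(np.uint8))
for i in range(1,n):
    if s[i,4]>400:
        p=P[l==i]; p=p[p[:,2]>np.nanpercentile(p[:,2],40)]
        r=cv2.minAreaRect((p[:,:2]*1000).astype(np.float32)); print(c[i],s[i,4],r,np.nanpercentile(p[:,2],[5,50,95]))
o=robot.get_obs();print(o['ee_pos'],o['contact_force'])
E
```

```text
time_s: 2.2
ee_pos: [0.2602, 0.4625, 0.2244]
ee_rot: [0.169, 3.137, 0.0]
contact_force: [-0.9, -0.4, 0.1]
finger_gap: 0.0859
finger_force: 0.0
time_s: 2.7
ee_pos: [0.396, 0.3837, 0.2174]
ee_rot: [-0.032, 3.141, 0.0]
contact_force: [-0.1, 0.5, 0.1]
finger_gap: 0.0855
finger_force: 0.0
time_s: 3.2
ee_pos: [0.5406, 0.3229, 0.2103]
ee_rot: [-0.232, 3.133, 0.0]
contact_force: [0.4, 0.7, 0.6]
finger_gap: 0.0854
finger_force: 0.0
time_s: 3.4
ee_pos: [0.5396, 0.3233, 0.2099]
ee_rot: [0.229, -3.132, -0.0]
contact_force: [0.6, 0.3, 0.4]
finger_gap: 0.0851
finger_force: 0.0
gauge_rod [([276.3, 382.6], 0.92, array([0.7264, 0.2988, 0.05  ])), ([330.4, 163.9], 0.8, array([0.4893, 0.322 , 0.05  ]))]
rod_tip [([274.4, 307.2], 0.61, array([0.6367, 0.2875, 0.05  ])), ([334.0, 26.4], 0.57, array([0.3847, 0.309 , 0.05  ]))]
rod_grip [([331.6, 226.9], 0.98, array([0.546 , 0.3317, 0.05  ]))]
[221.3021 219.356 ] 2483 ((555.0250854492188, 230.77609252929688), (89.7677993774414, 17.173688888549805), 7.973702907562256) [0.0597 0.0605 0.0617]
[329.4978 221.9886] 2017 ((540.2066650390625, 329.16949462890625), (90.29383850097656, 16.235849380493164), 8.135688781738281) [0.0601 0.0606 0.0618]
[ 37.4121 381.7176] 478 ((754.5042724609375, 52.77896499633789), (8.875727653503418, 31.822607040405273), 38.66079330444336) [0.059  0.0688 0.0743]
[0.5386 0.3242 0.2105] [-0.359   0.1306 -0.4714]
```

View pics/w1.png

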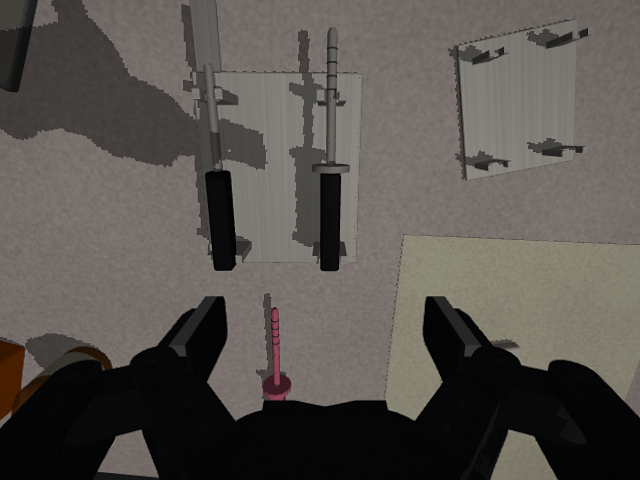

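The wrist picture shows the gauge rod's collar at (330,166), its tip at (334,30) and its handle centred at (330,222). The spatula is at (221,219) and the pink look-alike at (276,380).

Run:
```python
from h import *
plan([.5405,.3292,.033],pose(188.1),8)
```

```text
n 8 row [ 0.     -0.      0.0009] [-0.0003  0.0006  0.0222] | deg 0.05 mm 22.2
```

```bash
python3 -m handwheel '[[0,0,0.004,-0.0013,0.0026,0.02,1],[0,0,0.004,-0.0013,0.0026,0.03,1],[0,0,0,0,0,0.03,1],[0,0,0,0,0,0.03,1],[0,0,0,0,0,0.027,1]]'
python3 -m handwheel '[[0,0,0,0,0,0.02,1],[0,0,0,0,0,0.015,1],[0,0,0,0,0,0.005,1],[0,0,0,0,0,0,-1],[0,0,0,0,0,0,-1]]'
python3 -m handwheel '[[0,0,0,0,0,0,-1],[0,0,0,0,0,0,-1],[0,0,0,0,0,0,-1],[0,0,0,0,0,0,-1],[0,0,0,0,0,0,-1]]'
```

```text
time_s: 4.1
ee_pos: [0.5402, 0.3296, 0.0721]
ee_rot: [0.22, -3.133, 0.0]
contact_force: [0.0, -0.2, -0.2]
finger_gap: 0.0855
finger_force: 0.0
time_s: 4.6
ee_pos: [0.5421, 0.3295, 0.0347]
ee_rot: [-0.219, 3.132, 0.001]
contact_force: [0.4, 0.3, 0.3]
finger_gap: 0.0589
finger_force: 0.0
time_s: 5.1
ee_pos: [0.542, 0.3293, 0.0343]
ee_rot: [-0.218, 3.132, 0.001]
contact_force: [-0.3, -0.5, 4.9]
finger_gap: 0.0172
finger_force: 59.0
```

```bash
python3 -m handwheel '[[0,0,0,0,0,-0.005,-1],[0,0,0,0,0,-0.015,-1],[0,0,0,0,0,-0.03,-1],[0,0,0,0,0,-0.04,-1],[0,0,0,0,0,-0.05,-1]]'
python3 -m handwheel '[[0,0,0,0,0,-0.04,-1],[0,0,0,0,0,0,-1]]'
python3 - <<'E'
from h import *
plan([.5985,-.062,.30],pose(161),10)
E
```

```text
time_s: 5.6
ee_pos: [0.5397, 0.3284, 0.1733]
ee_rot: [0.218, -3.13, 0.002]
contact_force: [0.7, 0.7, -1.6]
finger_gap: 0.0171
finger_force: 58.5
time_s: 5.8
ee_pos: [0.545, 0.3306, 0.2226]
ee_rot: [-0.218, 3.12, 0.006]
contact_force: [0.7, 0.9, 0.1]
finger_gap: 0.017
finger_force: 58.5
n 10 row [0.0006 0.0013 0.0471] [-0.0083 -0.0391 -0.0078] | deg 2.7 mm 40.7
```

```bash
python3 -m handwheel '[[0.0006,0.0013,0.0471,-0.0083,-0.0391,-0.0078,-1],[0.0006,0.0013,0.0471,-0.0083,-0.0391,-0.0078,-1],[0.0006,0.0013,0.0471,-0.0083,-0.0391,-0.0078,-1],[0.0006,0.0013,0.0471,-0.0083,-0.0391,-0.0078,-1],[0.0006,0.0013,0.0471,-0.0083,-0.0391,-0.0078,-1]]'
python3 -m handwheel '[[0.0006,0.0013,0.0471,-0.0083,-0.0391,-0.0078,-1],[0.0006,0.0013,0.0471,-0.0083,-0.0391,-0.0078,-1],[0.0006,0.0013,0.0471,-0.0083,-0.0391,-0.0078,-1],[0.0006,0.0013,0.0471,-0.0083,-0.0391,-0.0078,-1],[0.0006,0.0013,0.0471,-0.0083,-0.0391,-0.0078,-1]]'
python3 -m handwheel '[[0,0,0,0,0,0,-1],[0,0,0,0,0,0,-1],[0,0,0,0,0,0,-1]]'
python3 - <<'E'
from h import *
C=cam('wrist'); o=robot.get_obs(); im,d=robot.snapshot('wrist'); cv2.imwrite('pics/w2.png',im)
vv,uu=np.mgrid[0:480,0:640]
P=at_depth(C,np.c_[uu.ravel(),vv.ravel()],d.ravel()).reshape(480,640,3);P[d==0]=np.nan
np.savez('w2.npz',im=im,d=d,P=P,p=o['ee_pos'],r=o['ee_rot'],R=C[2],t=C[3])
for t,z in [('guide_tube',.135),('reservoir',0),('rod_tip',None),('gauge_rod',None)]:
    for x in robot.tip_of('wrist',t): print(t,x['pixel'],x['conf'],at_z(C,[x['pixel']],.135 if z is None else z)[0],P[int(x['pixel'][1]),int(x['pixel'][0])])
m=abs(P[...,2]-.15)<.004
n,l,s,c=cv2.connectedComponentsWithStats(m.astype(np.uint8)); i=1+s[1:,4].argmax()
r=cv2.minAreaRect((P[l==i][:,:2]*1000).astype(np.float32)); print('top',r,c[i],cv2.boxPoints(r))
print(o['ee_pos'],o['ee_rot'])
E
```

```text
time_s: 6.3
ee_pos: [0.5913, 0.1345, 0.2525]
ee_rot: [-0.154, -3.131, 0.006]
contact_force: [1.3, 0.1, -1.4]
finger_gap: 0.0177
finger_force: 58.7
time_s: 6.8
ee_pos: [0.595, -0.0646, 0.2922]
ee_rot: [-0.52, -3.085, 0.01]
contact_force: [0.4, 0.5, -0.5]
finger_gap: 0.0169
finger_force: 58.6
time_s: 7.1
ee_pos: [0.5953, -0.0621, 0.2917]
ee_rot: [-0.515, -3.085, 0.01]
contact_force: [-0.6, -0.3, -0.7]
finger_gap: 0.0173
finger_force: 58.8
guide_tube [275.3, 83.8] 0.81 [ 0.472  -0.0628  0.135 ] [ 0.4692 -0.0639  0.1234]
rod_tip [624.6, 150.5] 0.77 [0.6184 0.1977 0.135 ] [0.6585 0.3022 0.0002]
gauge_rod [324.2, 194.2] 0.85 [ 0.5706 -0.0545  0.135 ] [ 0.5451 -0.0438  0.3116]
top ((426.1103210449219, -68.19047546386719), (101.19731140136719, 24.892457962036133), 70.79679107666016) [244.0233  17.686 ] [[ 397.7137 -111.8799]
 [ 421.2211 -120.0675]
 [ 454.5069  -24.501 ]
 [ 430.9995  -16.3134]]
[ 0.5953 -0.0621  0.2917] [-0.5148 -3.0853  0.0097]
```

View pics/w2.png

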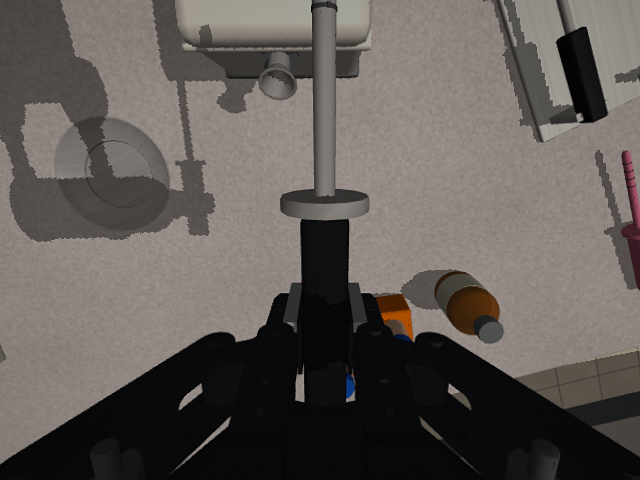

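The picture shows the tube's mouth at (278,84), the rod's shaft running from (325,5) to (325,190), the collar at (325,203) and the dish at (112,173). Next I'll fit the rod in the hand, the rim and the dish.

```bash
cat > m.py <<'E'
from h import *
from scipy.optimize import least_squares
def rod(P,im,p,r,R,t):
    """rod in tool frame by fit of 8 mm cylinder to shaft + collar face"""
    Rt=Ro.from_rotvec(r).as_matrix(); Q=(P-p)@Rt; camc=(-R.T@t-p)@Rt
    m=(abs(Q[...,1])<.03)&(abs(Q[...,2]+.019)<.03)&(Q[...,0]>.075)&(Q[...,0]<.15)
    q=Q[m]
    f=lambda v: np.hypot(q[:,1]-v[0]-v[1]*(q[:,0]-.1), q[:,2]-v[2]-v[3]*(q[:,0]-.1))-.004
    s=least_squares(f,[0,0,-.019,0],loss='soft_l1',f_scale=.001)
    c=(abs(Q[...,1])<.02)&(abs(Q[...,2]+.019)<.02)&(Q[...,0]>.02)&(Q[...,0]<.1)&(np.hypot(Q[...,1],Q[...,2]+.019)>.0125)
    return s.x,len(q),1e3*np.sqrt(np.mean(s.fun**2)),np.percentile(Q[c][:,0],[2,25,50,75,98])
E
python3 - <<'E'
from m import *
z=np.load('w2.npz'); P=z['P'];im=z['im']
print(rod(P,im,z['p'],z['r'],z['R'],z['t']))
v=im[190:222:2,285,:].max(1); print(v)
C=(cam('wrist')[0],cam('wrist')[1],z['R'],z['t'])
for psi in (-19.0,):
    h=np.array([np.cos(np.radians(psi)),np.sin(np.radians(psi)),0]);n=h*np.cos(np.radians(40))+np.array([0,0,np.sin(np.radians(40))])
    a=np.cross([0,0,1],h);b=np.cross(n,a); M=np.array([.472,-.063,.135])
    Q=(P-M)@np.c_[a,b,n]; m=(np.abs(Q[...,:2]).max(-1)<.025)&(abs(Q[...,2])<.03)
    q=Q[m]; print(m.sum(),np.histogram(q[:,2]*1e3,bins=np.arange(-30,31,4)))
    rim=q[q[:,2]>np.percentile(q[:,2],97)-.004]
    print('rim',len(rim),cv2.minEnclosingCircle((rim[:,:2]*1e3).astype(np.float32)),np.median(rim[:,2]))
# dish
Pz=P[...,2]; m=(Pz>.011)&(Pz<.03); m[:100]=0;m[250:]=0;m[:,200:]=0
print('dish',cv2.minEnclosingCircle((P[m][:,:2]*1e3).astype(np.float32)),m.sum())
im2=cv2.resize(im[40:120,225:335],None,fx=7,fy=7,interpolation=cv2.INTER_CUBIC)
for k,(MM) in enumerate([M]):
    for rr in (.0125,.0165):
        X=[MM+rr*(np.cos(th)*a+np.sin(th)*b) for th in np.linspace(0,6.28,40)]
        for u in proj(C,X): cv2.circle(im2,tuple(int(x) for x in ((u-[225,40])*7+3)),1,(0,0,255),-1)
cv2.imwrite('pics/rim.png',im2)
E
```

```text
(array([ 0.0008, -0.0015, -0.0154, -0.0033]), 3146, np.float64(0.5521230127196711), array([0.0471, 0.0488, 0.0506, 0.0523, 0.0529]))
[146 152  44  51  48  60  61  61  64  66  65  66  92 150 150 151]
2307 (array([306, 335, 436, 264, 129, 188, 223, 426,   0,   0,   0,   0,   0,
         0,   0]), array([-30, -26, -22, -18, -14, -10,  -6,  -2,   2,   6,  10,  14,  18,
        22,  26,  30]))
rim 514 ((1.6767312288284302, -0.10656402260065079), 16.267427444458008) -0.0005450868243376816
dish ((482.09588623046875, -300.21844482421875), 70.42477416992188) 3510
```

View pics/rim.png

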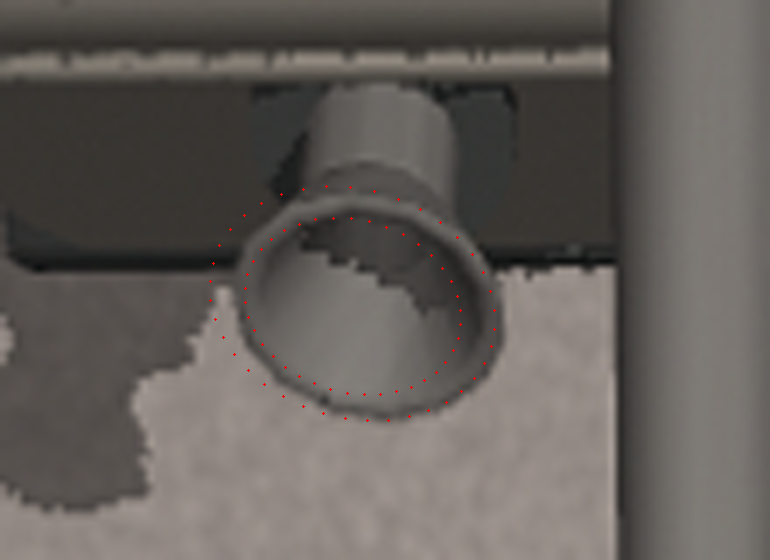

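The rim picture shows the true outer rim spanning columns 237–503, to the right of my drawn guess by about 2 px. That agrees with the +1.7 mm depth fit. The corrected mouth position is (0.4725, -0.0614, 0.1347).

```bash
cat >> h.py <<'E'
PSI=-19.0
def tcp_for(s,M=(.4725,-.0614,.1347),rod=(.053,.0006,-.0155)):
    R=pose(180+PSI,40); return np.array(M)-R[:,0]*s-R@np.array(rod), R
E
python3 - <<'E'
from h import *
p,R=tcp_for(.150); print(p); plan(p,R,10)
E
```

```text
[ 0.6288 -0.1158  0.2533]
n 10 row [-0.0008 -0.071   0.0004] [-0.0036 -0.004   0.0053] | deg 4.07 mm 7.5
```

```bash
python3 -m handwheel '[[-0.0008,-0.071,0.0004,-0.0036,-0.004,0.0053,-1],[-0.0008,-0.071,0.0004,-0.0036,-0.004,0.0053,-1],[-0.0008,-0.071,0.0004,-0.0036,-0.004,0.0053,-1],[-0.0008,-0.071,0.0004,-0.0036,-0.004,0.0053,-1],[-0.0008,-0.071,0.0004,-0.0036,-0.004,0.0053,-1]]'
python3 -m handwheel '[[-0.0008,-0.071,0.0004,-0.0036,-0.004,0.0053,-1],[-0.0008,-0.071,0.0004,-0.0036,-0.004,0.0053,-1],[-0.0008,-0.071,0.0004,-0.0036,-0.004,0.0053,-1],[-0.0008,-0.071,0.0004,-0.0036,-0.004,0.0053,-1],[-0.0008,-0.071,0.0004,-0.0036,-0.004,0.0053,-1]]'
python3 -m handwheel '[[0,0,0,0,0,0,-1],[0,0,0,0,0,0,-1],[0,0,0,0,0,0,-1]]'
python3 - <<'E'
from h import *
p,R=tcp_for(.150); print(p); plan(p,R,1)
o=robot.get_obs(); R=Ro.from_rotvec(o['ee_rot']).as_matrix(); print(R[:,0],o['q'])
tip=o['ee_pos']+R@np.array([.158,.0006,-.0155]); col=o['ee_pos']+R@np.array([.053,.0006,-.0155])
print(tip)
for n in ['scene','side']:
    im,d=robot.snapshot(n); C=cam(n); cv2.imwrite(f'pics/{n}2.png',im)
    print(n,proj(C,[tip,col,[.4725,-.0614,.1347]]))
    for t in ['rod_tip','gauge_rod','guide_tube']: print(t,[(x['pixel'],x['conf']) for x in robot.tip_of(n,t)])
a=cv2.imread('pics/scene2.png')[190:290,180:310];b=cv2.imread('pics/side2.png')[210:310,265:395]
cv2.imwrite('pics/pre.png',cv2.resize(np.vstack([a,b]),None,fx=3,fy=3,interpolation=cv2.INTER_CUBIC))
E
```

```text
time_s: 7.85
ee_pos: [0.6091, -0.0887, 0.2686]
ee_rot: [0.462, 2.761, -0.087]
contact_force: [0.3, 0.0, -1.2]
finger_gap: 0.0172
finger_force: 58.8
time_s: 8.35
ee_pos: [0.6291, -0.1168, 0.2536]
ee_rot: [0.404, 2.412, -0.148]
contact_force: [0.1, 0.6, -1.6]
finger_gap: 0.0165
finger_force: 58.8
time_s: 8.65
ee_pos: [0.6297, -0.1171, 0.2548]
ee_rot: [0.405, 2.414, -0.148]
contact_force: [0.3, -0.4, -0.5]
finger_gap: 0.0174
finger_force: 58.8
[ 0.6288 -0.1158  0.2533]
n 1 row [-0.0006  0.0012 -0.0005] [0.0019 0.0009 0.0003] | deg 0.08 mm 2.2
[-0.7234  0.2496 -0.6437] [-0.3902 -0.141   1.9961  0.0669  0.5891 -1.6708]
[ 0.5062 -0.0738  0.1649]
scene [[245.4887 250.8124]
 [252.5123 264.377 ]
 [243.1404 245.4242]]
rod_tip [([245.1, 252.2], 0.66), ([429.0, 249.1], 0.6)]
gauge_rod [([468.4, 281.5], 0.87), ([252.9, 264.8], 0.78)]
guide_tube [([244.4, 246.9], 0.42), ([378.0, 216.9], 0.17)]
side [[334.1036 265.1149]
 [375.5627 237.469 ]
 [316.49   276.6345]]
rod_tip [([334.4, 266.2], 0.94), ([335.7, 222.3], 0.52)]
gauge_rod [([376.2, 240.4], 0.65), ([367.2, 215.3], 0.47)]
guide_tube [([316.5, 280.8], 0.53)]
```

View pics/pre.png

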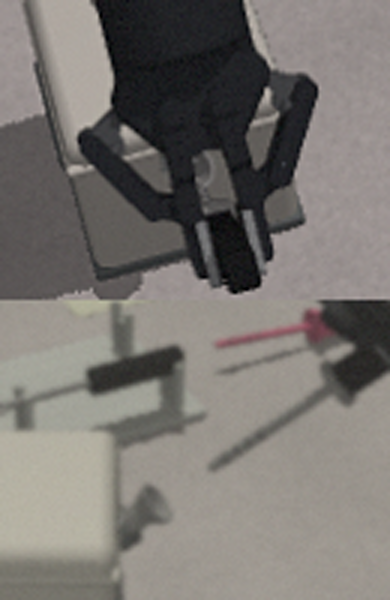

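In the lower (side) half of the picture, the rod's line from (335,388) to (212,467) extends through the mouth at about (155,503), so it is well aligned. I'll insert gently.

```bash
python3 -m handwheel '[[0,0,0,0.01,0.0009,0.0003,-1],[0,0,0,0.01,0,0,-1],[0,0,0,0.01,0,0,-1],[0,0,0,0.01,0,0,-1],[0,0,0,0.008,0,0,-1]]'
python3 -m handwheel '[[0,0,0,0.004,0,0,-1],[0,0,0,0.003,0,0,-1],[0,0,0,0.003,0,0,-1],[0,0,0,0,0,0,-1],[0,0,0,0,0,0,-1]]'
python3 - <<'E'
from h import *
p,R=tcp_for(.093); plan(p,R,1)
C=cam('wrist'); o=robot.get_obs(); im,d=robot.snapshot('wrist'); cv2.imwrite('pics/w3.png',im[0:200,220:430])
P=at_depth(C,np.c_[np.mgrid[0:480,0:640][1].ravel(),np.mgrid[0:480,0:640][0].ravel()],d.ravel()).reshape(480,640,3);P[d==0]=np.nan
from m import rod
print(rod(P,im,o['ee_pos'],o['ee_rot'],C[2],C[3]))
cv2.imwrite('pics/w3.png',cv2.resize(im[0:200,220:430],None,fx=3,fy=3))
E
```

```text
time_s: 9.55
ee_pos: [0.5938, -0.104, 0.2214]
ee_rot: [0.406, 2.416, -0.148]
contact_force: [0.7, -0.0, -0.5]
finger_gap: 0.017
finger_force: 58.8
time_s: 10.05
ee_pos: [0.5878, -0.1021, 0.2165]
ee_rot: [0.405, 2.414, -0.148]
contact_force: [0.5, -0.4, -1.1]
finger_gap: 0.0171
finger_force: 58.8
n 1 row [-0.0009  0.0013 -0.0009] [ 0.0003  0.0003 -0.0005] | deg 0.11 mm 0.6
(array([ 0.0008, -0.0008, -0.0153, -0.0047]), 3167, np.float64(0.5641442551994159), array([0.0475, 0.0493, 0.051 , 0.0527, 0.0533]))
```

View pics/w3.png

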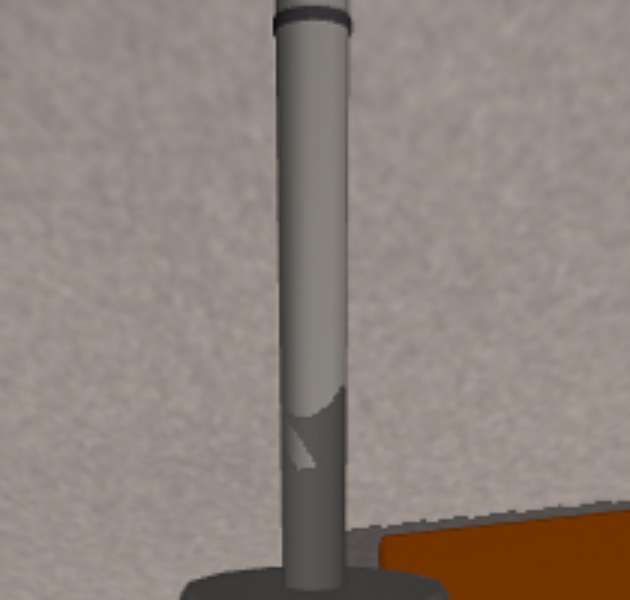

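The picture shows only the shaft, with a ring at (313,18); the mouth is still out of view. There is no contact force, so I continue.

```bash
python3 -m handwheel '[[0,0,0,0.004,0.0003,-0.0005,-1],[0,0,0,0.004,0,0,-1],[0,0,0,0.004,0,0,-1],[0,0,0,0.003,0,0,-1],[0,0,0,0,0,0,-1]]'
```

```text
time_s: 10.6
ee_pos: [0.576, -0.0976, 0.2062]
ee_rot: [0.406, 2.415, -0.148]
contact_force: [-0.7, -0.0, -1.4]
finger_gap: 0.0169
finger_force: 58.8
```

```bash
python3 -m handwheel '[[0,0,0,0.006,0,0,-1],[0,0,0,0.006,0,0,-1],[0,0,0,0.006,0,0,-1],[0,0,0,0.006,0,0,-1],[0,0,0,0,0,0,-1]]'
python3 -m handwheel '[[0,0,0,0.006,0,0,-1],[0,0,0,0.006,0,0,-1],[0,0,0,0.006,0,0,-1],[0,0,0,0,0,0,-1],[0,0,0,0,0,0,-1]]'
python3 - <<'E'
from h import *
p,R=tcp_for(0); plan(p,R,1); print(robot.get_obs()['ft_torque'])
C=cam('wrist'); im,d=robot.snapshot('wrist'); cv2.imwrite('pics/w4.png',cv2.resize(im[0:230,220:430],None,fx=2.6,fy=2.6))
E
```

```text
time_s: 11.1
ee_pos: [0.5581, -0.0913, 0.1901]
ee_rot: [0.406, 2.416, -0.147]
contact_force: [-0.3, -0.1, -0.9]
finger_gap: 0.017
finger_force: 58.8
time_s: 11.6
ee_pos: [0.5461, -0.0873, 0.1798]
ee_rot: [0.405, 2.414, -0.148]
contact_force: [-0.4, -0.0, -0.4]
finger_gap: 0.0174
finger_force: 58.8
n 1 row [-0.0009  0.0008 -0.0009] [ 0.0357 -0.0001 -0.0001] | deg 0.09 mm 35.7
[0.0481 0.3675 0.0083]
```

View pics/w4.png

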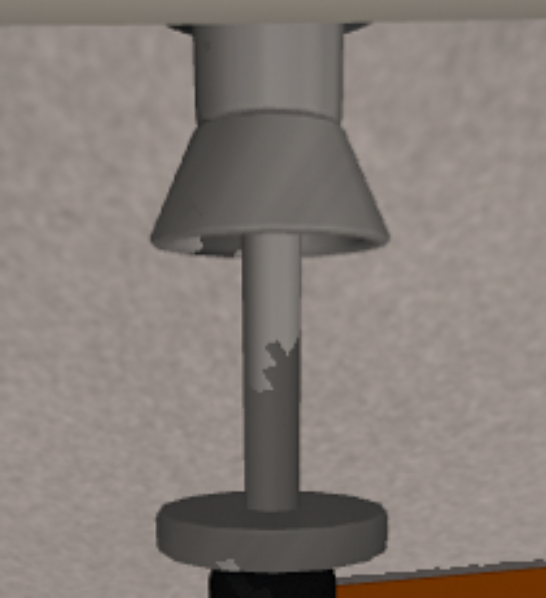

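The shaft sits centred in the mouth at (270,240), with the collar at (272,530) about 35 mm short of the rim. I continue slowly.

```bash
python3 -m handwheel '[[0,0,0,0.006,0,0,-1],[0,0,0,0.006,0,0,-1],[0,0,0,0.006,0,0,-1],[0,0,0,0.006,0,0,-1],[0,0,0,0.004,0,0,-1]]'
python3 -m handwheel '[[0,0,0,0.003,0,0,-1],[0,0,0,0.001,0,0,-1],[0,0,0,0.001,0,0,-1],[0,0,0,0,0,0,-1]]'
```

```text
time_s: 12.15
ee_pos: [0.5252, -0.08, 0.161]
ee_rot: [0.406, 2.415, -0.148]
contact_force: [0.9, -0.1, -1.6]
finger_gap: 0.0173
finger_force: 58.8
time_s: 12.55
ee_pos: [0.5224, -0.0791, 0.1587]
ee_rot: [0.405, 2.414, -0.148]
contact_force: [-0.2, 0.9, -0.9]
finger_gap: 0.0169
finger_force: 58.8
```

```bash
python3 -m handwheel '[[0,0,0,0.001,0,0,-1],[0,0,0,0,0,0,-1]]'
```

```text
time_s: 12.75
ee_pos: [0.5216, -0.0788, 0.158]
ee_rot: [0.405, 2.415, -0.148]
contact_force: [0.1, 0.4, -1.4]
finger_gap: 0.0167
finger_force: 58.8
```

```bash
python3 -m handwheel '[[0,0,0,0.001,0,0,-1],[0,0,0,0,0,0,-1]]'
```

```text
time_s: 12.95
ee_pos: [0.5208, -0.0785, 0.1573]
ee_rot: [0.405, 2.414, -0.148]
contact_force: [0.3, 0.2, -0.5]
finger_gap: 0.0168
finger_force: 58.8
```

```bash
python3 -m handwheel '[[0,0,0,0.001,0,0,-1],[0,0,0,0,0,0,-1]]'
```

```text
time_s: 13.15
ee_pos: [0.5207, -0.0786, 0.1575]
ee_rot: [0.405, 2.413, -0.148]
contact_force: [2.0, 0.2, 0.0]
finger_gap: 0.0172
finger_force: 58.7
```

```bash
python3 -m handwheel '[[0,0,0,0.0008,0,0,-1],[0,0,0,0,0,0,-1]]'
```

```text
time_s: 13.35
ee_pos: [0.5206, -0.0786, 0.1576]
ee_rot: [0.405, 2.411, -0.149]
contact_force: [5.1, -1.2, 0.5]
finger_gap: 0.0172
finger_force: 58.6
```

The collar has stopped: the position no longer advances, the depth is as expected and the force is about 5 N. Now I draw it straight out.

```bash
python3 -m handwheel '[[0,0,0,0.0005,0,0,-1],[0,0,0,0,0,0,-1],[0,0,0,0,0,0,-1]]'
python3 -m handwheel '[[0,0,0,-0.004,0,0,-1],[0,0,0,-0.008,0,0,-1],[0,0,0,-0.012,0,0,-1],[0,0,0,-0.012,0,0,-1],[0,0,0,-0.012,0,0,-1]]'
python3 -m handwheel '[[0,0,0,-0.012,0,0,-1],[0,0,0,-0.012,0,0,-1],[0,0,0,-0.012,0,0,-1],[0,0,0,-0.012,0,0,-1],[0,0,0,-0.012,0,0,-1]]'
python3 -m handwheel '[[0,0,0,-0.012,0,0,-1],[0,0,0,-0.015,0,0,-1],[0,0,0,-0.015,0,0,-1],[0,0,0,-0.015,0,0,-1],[0,0,0,0,0,0,-1]]'
python3 - <<'E'
from m import *
C=cam('wrist'); o=robot.get_obs(); im,d=robot.snapshot('wrist')
vv,uu=np.mgrid[0:480,0:640]
P=at_depth(C,np.c_[uu.ravel(),vv.ravel()],d.ravel()).reshape(480,640,3);P[d==0]=np.nan
print(rod(P,im,o['ee_pos'],o['ee_rot'],C[2],C[3]))
E
```

```text
time_s: 13.65
ee_pos: [0.5205, -0.0786, 0.1577]
ee_rot: [0.405, 2.41, -0.149]
contact_force: [6.3, -0.3, 0.6]
finger_gap: 0.0173
finger_force: 58.6
time_s: 14.15
ee_pos: [0.5549, -0.0904, 0.1876]
ee_rot: [0.405, 2.414, -0.148]
contact_force: [-0.4, -0.3, -0.5]
finger_gap: 0.0169
finger_force: 58.8
time_s: 14.65
ee_pos: [0.5981, -0.1052, 0.2259]
ee_rot: [0.406, 2.415, -0.148]
contact_force: [-0.1, -0.8, -1.3]
finger_gap: 0.0167
finger_force: 58.8
time_s: 15.15
ee_pos: [0.6405, -0.1201, 0.2646]
ee_rot: [0.405, 2.411, -0.149]
contact_force: [-1.0, -0.1, -1.1]
finger_gap: 0.0171
finger_force: 58.8
(array([ 0.0008, -0.0024, -0.0153, -0.004 ]), 3164, np.float64(0.5505609071072021), array([0.0475, 0.0492, 0.051 , 0.0527, 0.0533]))
```

Run:
```python
from h import *
R=pose(161); p=np.array([.483,-.3004,.100])-R@np.array([.158,.0005,-.0155]); print(p)
plan(p+[0,0,.1],R,15)
```

```text
[ 0.6322 -0.3523  0.0845]
n 15 row [-0.      0.0467 -0.0001] [-0.0024 -0.0148  0.0067] | deg 2.67 mm 16.4
```

```bash
python3 -m handwheel '[[0,0.0467,0,-0.0024,-0.0148,0.0067,-1],[0,0.0467,0,-0.0024,-0.0148,0.0067,-1],[0,0.0467,0,-0.0024,-0.0148,0.0067,-1],[0,0.0467,0,-0.0024,-0.0148,0.0067,-1],[0,0.0467,0,-0.0024,-0.0148,0.0067,-1]]'
python3 -m handwheel '[[0,0.0467,0,-0.0024,-0.0148,0.0067,-1],[0,0.0467,0,-0.0024,-0.0148,0.0067,-1],[0,0.0467,0,-0.0024,-0.0148,0.0067,-1],[0,0.0467,0,-0.0024,-0.0148,0.0067,-1],[0,0.0467,0,-0.0024,-0.0148,0.0067,-1]]'
python3 -m handwheel '[[0,0.0467,0,-0.0024,-0.0148,0.0067,-1],[0,0.0467,0,-0.0024,-0.0148,0.0067,-1],[0,0.0467,0,-0.0024,-0.0148,0.0067,-1],[0,0.0467,0,-0.0024,-0.0148,0.0067,-1],[0,0.0467,0,-0.0024,-0.0148,0.0067,-1]]'
python3 -m handwheel '[[0,0,0,0,0,0,-1],[0,0,0,0,0,0,-1]]'
python3 - <<'E'
from h import *
R=pose(161); p=np.array([.483,-.3004,.100])-R@np.array([.158,.0005,-.0155])
plan(p,R,5)
E
```

```text
time_s: 15.7
ee_pos: [0.6409, -0.1988, 0.2402]
ee_rot: [0.445, 2.647, -0.104]
contact_force: [0.6, 0.2, -1.3]
finger_gap: 0.0173
finger_force: 58.8
time_s: 16.2
ee_pos: [0.6388, -0.2763, 0.2134]
ee_rot: [0.483, 2.875, -0.055]
contact_force: [-0.8, -0.5, -0.1]
finger_gap: 0.0168
finger_force: 58.8
time_s: 16.7
ee_pos: [0.6303, -0.3516, 0.182]
ee_rot: [-0.52, -3.094, -0.002]
contact_force: [0.1, -0.0, -0.8]
finger_gap: 0.0169
finger_force: 58.8
time_s: 16.9
ee_pos: [0.6306, -0.3509, 0.182]
ee_rot: [-0.52, -3.096, -0.002]
contact_force: [-0.3, -0.1, 0.2]
finger_gap: 0.0171
finger_force: 58.9
n 5 row [ 0.0002 -0.0005 -0.0003] [-0.0004 -0.0002  0.0195] | deg 0.04 mm 19.5
```

```bash
python3 -m handwheel '[[0,0,0,-0.0004,-0.0002,0.0195,-1],[0,0,0,-0.0004,-0.0002,0.0195,-1],[0,0,0,-0.0004,-0.0002,0.0195,-1],[0,0,0,-0.0004,-0.0002,0.0195,-1],[0,0,0,-0.0004,-0.0002,0.0195,-1]]'
python3 -m handwheel '[[0,0,0,0,0,0,-1],[0,0,0,0,0,0,-1],[0,0,0,0,0,0,-1],[0,0,0,0,0,0,-1],[0,0,0,0,0,0,-1]]'
python3 - <<'E'
from m import *
C=cam('wrist'); o=robot.get_obs(); im,d=robot.snapshot('wrist')
vv,uu=np.mgrid[0:480,0:640]
P=at_depth(C,np.c_[uu.ravel(),vv.ravel()],d.ravel()).reshape(480,640,3);P[d==0]=np.nan
print(rod(P,im,o['ee_pos'],o['ee_rot'],C[2],C[3]))
R=Ro.from_rotvec(o['ee_rot']).as_matrix(); tip=o['ee_pos']+R@np.array([.158,.0005,-.0155]); print('tip',tip,'dir',R[:,0])
p,RR=np.array([.483,-.3004,.100])-pose(161)@np.array([.158,.0005,-.0155]),pose(161); plan(p,RR,1)
ims=[]
for n in ['scene','side']:
    im,d=robot.snapshot(n); ims.append(im); print(n,proj(cam(n),[tip]),[(x['pixel'],x['conf']) for x in robot.tip_of(n,'rod_tip')])
cv2.imwrite('pics/fin.png',np.hstack([cv2.resize(i,(400,300)) for i in ims]))
E
```

```text
time_s: 17.4
ee_pos: [0.6326, -0.3518, 0.0857]
ee_rot: [-0.519, -3.098, -0.0]
contact_force: [-0.1, 0.2, -0.9]
finger_gap: 0.017
finger_force: 58.9
time_s: 17.9
ee_pos: [0.6329, -0.3534, 0.0869]
ee_rot: [0.52, 3.098, -0.001]
contact_force: [-0.3, 0.5, -0.9]
finger_gap: 0.0169
finger_force: 58.9
(array([ 0.0008, -0.0026, -0.0153, -0.0052]), 3138, np.float64(0.5642488961616164), array([0.0472, 0.0489, 0.0506, 0.0524, 0.0529]))
tip [ 0.4837 -0.3013  0.1024] dir [-0.9451  0.3267 -0.0003]
n 1 row [-0.0005 -0.0003 -0.0011] [0.0008 0.0008 0.0021] | deg 0.07 mm 2.3
scene [[140.6221 323.0692]] [([431.1, 250.4], 0.61)]
side [[367.2759 367.6174]] [([370.3, 369.1], 0.7), ([333.9, 223.2], 0.62)]
```

View pics/fin.png

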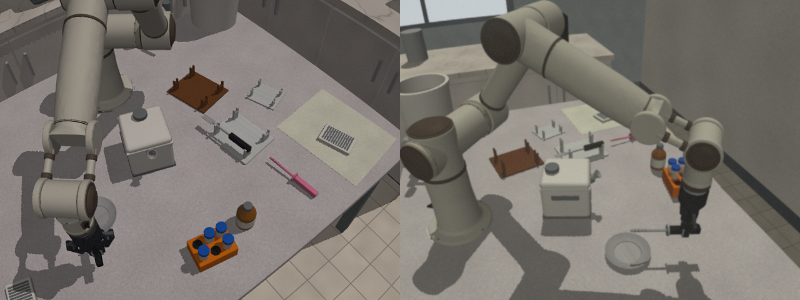

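The side half of the picture shows the rod level, with its tip at (632,230) above the dish at (628,250). The spatula at (238,142) and the bottle at (246,212), both in the scene half, have not moved. I'm handing it in.

```bash
python3 -c "
from workcell import robot
print(robot.get_obs()['qd'],robot.get_obs()['time_s']); print(robot.sign_off())"
```

```text
[ 6.28799116e-05  1.47585340e-03  2.29527997e-03 -3.30594307e-04
 -6.43784157e-04 -2.09553559e-04] 18.15
the job is handed in; nothing more can be done
None
```

Job handed in at about 18 s: the gauge rod went down the tube until its collar met the rim at about 6 N, came fully out, and is held still and level with its tip about 10 cm above the bench over the middle of the dish.

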